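Stack and seat a laboratory filter holder

ROBOT

A 6-joint arm with a two-finger parallel gripper is mounted at the origin on the work surface. World frame = base frame: x ahead of the robot, y to its left, z up, the work surface at z = 0. Lengths are in mm, angles in degrees, forces in N, time in s.
With the tool pointing down it reaches from about 350 to 850 mm from the base axis. Payload 8.1 kg.
Tool frame: the origin (TCP) lies at the very end of the fingers, on their centre line; the grasp point (between the pads) lies 19 mm behind it (r.grip_point_offset is the distance from the TCP to the grasp point, in mm); z points along the fingers, y is the line along which they close (so a half turn about z gives the same grasp; the last joint's range is limited). The gripper opens to 85 mm and grips with 20 to 120 N. Pads are 22 mm wide; open, the fingers measure 114 mm over their backs; the gripper's body (76 mm by 85 mm) begins 54 mm behind the grasp point. The pads swing forward as they close: fully open they stand 13 mm farther back than shut.
Start: joints at [-73.591, 7.471, 85.268, -0, 87.261, -4.893], TCP at [217.996, -559.002, 231.292] pointing down, gripper open.
Joint ranges: [-169.43, 169.43], [-51.17, 129.36], [1.28, 143.12], [-76.62, 256.62], [0, 156.53], [-152.29, 152.29]. Speed limits (degrees/s): [136.94, 136.94, 159.86, 180, 180, 180].

INTERFACE

Orientations are given as [roll, pitch, yaw] about the fixed x, y, z axes, in that order (R = Rz(yaw) Ry(pitch) Rx(roll)).
In Python, from bench import status, eyes, r gives the robot as it stands.
- The arm moves only by the shell command python3 -m handwheel 'ROWS' [FORCE]. ROWS is a JSON object whose one key "series" holds a list that holds one entry, the list of rows, each a list of 7 numbers: the shift along the tool's x, y, z in cm, then the turn, a rotation vector about the tool's x, y, z in rad, then the opening, from 0 (shut) to 1 (fully open). In form: {"series": [[[tx, ty, tz, rx, ry, rz, claw], ...]]}. A call has 1 to 12 rows; each row is the pose to reach, as a shift and turn from the pose commanded when the call began, along the tool's axes at that moment; what a row does not reach only later rows make up. A row lasts 1/8 s, in which the tool goes at most 62.5 mm and 10.7 degrees, less where a joint would pass 70% of its speed; a pose out of reach is approached as far as the arm can. A call with a gripper value outside its range is refused whole. The fingers move at their own pace and stop on an object; FORCE is the grip in N (left out, the last holds). Time passes only in rows, so rows that repeat a pose let the fingers close. It gives the time, the measured TCP pose, the force, the opening and the grip force at its end, in the units of the state.
- status.sense(): the state, without advancing time (a new reading comes with each control period).
- eyes.snapshot(name): name is "side" or "top" or "wrist"; returns a dict with "img" (480x640x3 uint8, red, green, blue), "mtx" (3x3 intrinsics, pixels), "R" (3x3) and "t" (3): a world point X has camera coordinates R X + t. Camera axes: x right, y down, z forward; pixel columns grow to the right and rows downward; lengths in mm; the calibration is good to about 2 mm. A picture is of the moment at which its call begins. There is no depth.
- r.hand_in(): hands the job in; it is judged then, once.
The state is a dict: "time": time; "joint_pos": joint angles; "qd": joint speeds; "joint_efforts": joint torques, N m; "tool_pos": TCP position; "tcp_rot": TCP orientation; "ft_force": force on the tool from outside, world axes, zero at the start; "wrist_torque": the same for the moment, N m; "finger_gap": finger opening in mm; "grip_force": force on a finger pad.
Only numpy, scipy, OpenCV 4.12 (cv2) and the standard library are available. Lean on these libraries where they do the work, as an engineer would, in place of code of your own. Each camera call takes 0.05 s, during which the arm holds its last target. There are 200 camera calls.

TASK

Assemble the filter holder on the bench: put the blue filter support on the post, then the green spacer ring on it, then the orange clamp cap, letting go of each layer before the next one goes on. With the cap on, press it straight down until the stiff brass seat has slid down and the stack lands on the sprung grey ledge, hold it there for about half a second at 15 to 19 N (never more than 22 N on the stack), then let go, leaving the layers stacked flush. Leave the other labware where it stands.

Things in the scene. Friction and masses are not known exactly. Their poses are not given: they have to be found in the camera images.
- base: Filter holder: round dark steel foot, 96 mm diameter, 8 mm high, fixed to the bench. In its middle stands a steel post of 14 mm diameter, its top 82 mm above the underside of the foot, the last 9 mm tapering to 6 mm diameter. Around the post are a brass seat and, wider, a grey ledge ring. Origin: centre of the underside of the foot; z up along the post.
- seat_zone (a point): Point on the post axis 37 mm above the foot's underside; it does not move with the seat. The brass seat (ring round the post, 32 mm diameter) has its top 0 to 4 mm above this point at the start (differs, not measured). It slides stiffly: stays until pushed down with over 6 N (weight of the layers included), and stays down when let go.
- ledge_zone (a point): Point on the post axis 14 mm above the foot's underside; does not move. The grey ledge ring (44 mm inside, 64 mm outside diameter) has its top 0 to 18 mm above this point (differs, not measured: feel for it). The pressed-down support lands on it. Ledge sprung, 6 N per mm, 5 mm at most: the push is about 6 N while the seat slides, then grows 6 N per mm.
- support: Blue filter support: flat round disc, 68 mm diameter, 5 mm thick, with a ring of dark dots, and on it a hub of 28 mm diameter whose top is 17 mm above the underside; a 16 mm bore goes right through. About 50 g. Starts on the bench, hub up. Origin: centre of the underside; z up along the bore. Grip it by the hub.
- spacer: Green spacer ring, 36 mm outside diameter, 14 mm high, 16 mm bore. About 40 g. Lies flat on the bench at first and goes on top of the hub of the blue support. Origin: centre of the underside; z up along the bore.
- cap: Orange clamp cap: flange of 56 mm diameter, 8 mm thick, with a round grip of 26 mm diameter above it up to 48 mm over the underside (closed top with a white dot). A 16 mm bore, open below, 44 mm deep. About 60 g. Stands on its flange. It goes over the post onto the green spacer. Origin: centre of the underside; z up along the bore.
- tip_box: Bystander: green pipette tip box with a clear lid, 85 x 120 x 58 mm. Origin: centre of the underside.
- wash_bottle: Bystander: white bottle with a red cap, 66 mm diameter, 170 mm tall. Origin: centre of the underside.
- jar: Bystander: small clear jar with a blue cap, 44 mm diameter, 60 mm tall. Origin: centre of the underside.
- tube_rack: Bystander: yellow rack of tubes with orange caps, 75 x 124 mm, 104 mm tall. Origin: centre of the underside.

How it is judged (in metres and radians):
On the way, in this order (a step that is already met when the one before it is completed fails the run):
1. the blue support stands level on the post, let go (horizontal distance between support and base below 0.0025 m and angle between support's own z axis and vertical below 0.07 rad and z of support in the frame of base between 0.0095 and 0.043 m and contact force between support and the fingers below 0.1 N and linear speed of support below 0.01 m/s), for 0.1 s.
2. the green spacer lies flush on the blue support, on the post, let go (horizontal distance between support and base below 0.0025 m and angle between each of support, spacer's own z axis and vertical below 0.07 rad and z of support in the frame of base between 0.0095 and 0.043 m and z of spacer in the frame of support between 0.0154 and 0.0186 m and horizontal distance between spacer and support below 0.0035 m and contact force between spacer and the fingers below 0.1 N and linear speed of spacer below 0.01 m/s), for 0.1 s.
3. the cap, flush on the spacer, is pressed onto the stack with 13 to 21 N (z of cap in the frame of spacer between 0.0124 and 0.0156 m and horizontal distance between cap and spacer below 0.0035 m and angle between each of cap, spacer, support's own z axis and vertical below 0.07 rad and z of spacer in the frame of support between 0.0154 and 0.0186 m and horizontal distance between spacer and support below 0.0035 m and horizontal distance between support and base below 0.0025 m and z of support in the frame of base between 0.0095 and 0.0345 m and contact force between cap and spacer between 13 and 21 N), for 0.25 s.
At the end, for the whole second after the job is handed in: Support, spacer and cap in this order on the post, each flush (1.6 mm), level (0.07 rad) and centred (support 2.5 mm, layers 3.5 mm); the support's underside 9.5 to 35 mm above that of the foot; all at rest and let go (horizontal distance between support and base below 0.0025 m and angle between each of support, spacer, cap's own z axis and vertical below 0.07 rad and z of support in the frame of base between 0.0095 and 0.035 m and z of spacer in the frame of support between 0.0154 and 0.0186 m and horizontal distance between spacer and support below 0.0035 m and z of cap in the frame of spacer between 0.0124 and 0.0156 m and horizontal distance between cap and spacer below 0.0035 m and contact force between each of support, spacer, cap and the fingers below 0.1 N and linear speed of each of support, spacer, cap below 0.01 m/s); the robot touches nothing.
It fails at once if more than 22 N between the layers or on the seat (contact force between cap and spacer above 22 N or contact force between spacer and support above 22 N or contact force between any of support, spacer, cap and base above 22 N).
It fails at once if another piece of labware moved by more than 20 mm or tipped (distance of any of tip_box, wash_bottle, jar, tube_rack from where it was at the start of the episode above 0.02 m or angle between any of tip_box, wash_bottle, jar, tube_rack's own z axis and vertical above 0.3 rad).
It also fails if it takes over 72 s, if anything falls off the work surface, if the arm or the gripper's body presses on something with over 40 N, if the wrist force passes 120 N, or if a joint passes its speed limit or range.

## Working session

There is one attempt and no reset: what is moved stays moved. The work goes in short steps, Python scripts to look and compute and a shell command to move; the robot and the scene stay as the last step left them, time stands still between calls to the robot, and variables do not carry over. Pictures are saved under pics/ and viewed, at most 15 in all, crops included, and the job is handed in when it is done.

```bash
ls; mkdir -p pics; python3 - <<'E'
from bench import status, eyes, r
import cv2,pickle
print(status.sense())
d={}
for n in("side","top","wrist"):
    s=eyes.snapshot(n); d[n]=s; cv2.imwrite(f"pics/{n}0.png",s["img"][:,:,::-1])
    print(n,s["mtx"].tolist(),s["R"].round(4).tolist(),s["t"].round(1).tolist())
pickle.dump(d,open("s0.pkl","wb"))
E
```

```text
pics
{'time': 0.0, 'joint_pos': array([-7.35904780e+01,  7.51572938e+00,  8.53316837e+01, -1.33207093e-04,
        8.72612321e+01, -4.89299316e+00]), 'qd': array([ 0.00010354,  0.0202082 , -0.02854714, -0.01277711, -0.08323449,
       -0.08215497]), 'joint_efforts': array([ 4.26725283e-04, -5.69397962e+01, -5.00545621e+01, -3.18112461e-04,
        1.48396392e-02, -4.30371540e-05]), 'tool_pos': array([ 217.83523114, -558.45136892,  230.21491422]), 'tcp_rot': array([-1.79891739e+02, -9.13433978e-03,  2.13025130e+01]), 'ft_force': array([-0.00796674, -0.11417351,  0.72212794]), 'wrist_torque': array([0.00965013, 0.03007457, 0.00980115]), 'grip_force': 0.0, 'finger_gap': 85.49011016348709}
side [[563.6714687436529, 0.0, 313.1162500182799], [0.0, 563.6714687436529, 243.58380765934086], [0.0, 0.0, 1.0]] [[-0.9806, -0.1959, 0.0048], [-0.1046, 0.5024, -0.8583], [0.1657, -0.8421, -0.5132]] [572.2, 144.7, 1085.8]
top [[541.8862225016055, 0.0, 326.5923534640159], [0.0, 541.8862225016055, 231.2930313335056], [0.0, 0.0, 1.0]] [[0.009, -0.9996, -0.0278], [-0.9977, -0.0071, -0.0676], [0.0674, 0.0284, -0.9973]] [-18.8, 587.9, 1317.4]
wrist [[400.8673066635576, 0.0, 325.60027790140197], [0.0, 400.8673066635576, 241.6806921870517], [0.0, 0.0, 1.0]] [[0.3635, -0.9316, -0.0028], [-0.8941, -0.3497, 0.2799], [-0.2618, -0.0993, -0.96]] [-600.0, -36.5, 377.6]
```

View pics/top0.png

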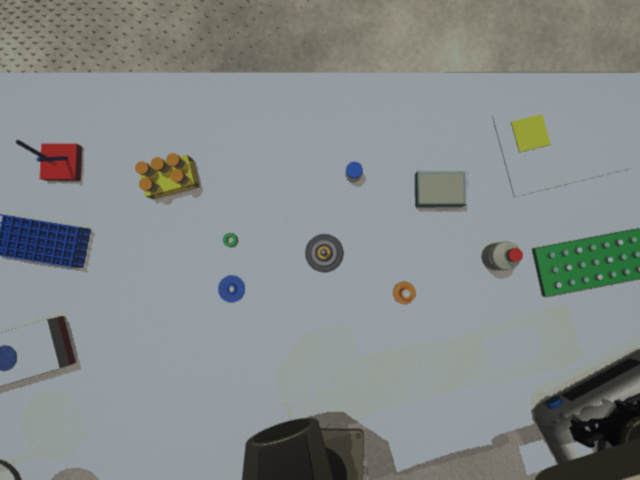

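View pics/side0.png

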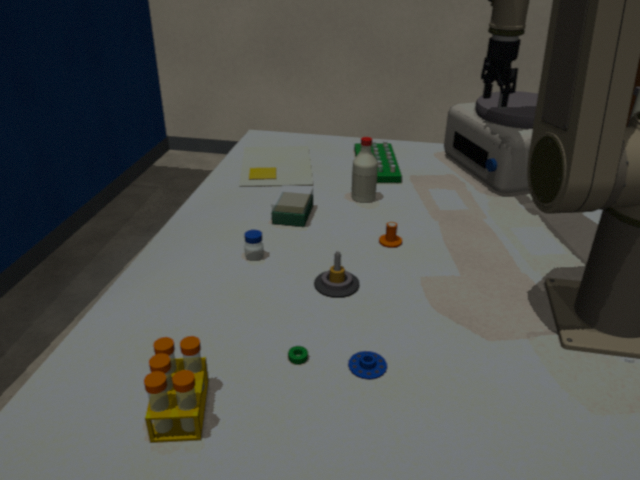

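The top view shows the base at about (324,252), support (231,289), spacer (230,240), cap (404,292), jar (354,171) and bottle (505,255). In the side view the same parts are at base (337,283), support (368,364), spacer (298,355) and cap (391,235).

```bash
cat > h.py <<'E'
import numpy as np, cv2
from scipy.spatial.transform import Rotation as Ro
def ray(s,uv):
    d=s["R"].T@np.linalg.inv(s["mtx"])@np.array([*uv,1.]); return -s["R"].T@s["t"], d/np.linalg.norm(d)
def tri(obs):
    A=np.zeros((3,3));b=np.zeros(3);L=[ray(s,u) for s,u in obs]
    for c,d in L:
        P=np.eye(3)-np.outer(d,d);A+=P;b+=P@c
    X=np.linalg.solve(A,b)
    return X,[round(float(np.linalg.norm((np.eye(3)-np.outer(d,d))@(X-c))),2) for c,d in L]
def atz(s,uv,z):
    c,d=ray(s,uv); return c+d*(z-c[2])/d[2]
def proj(s,X):
    p=s["mtx"]@(s["R"]@np.asarray(X,float)+s["t"]); return p[:2]/p[2]
HSV={"blue":((100,120,40),(125,255,255)),"green":((60,100,30),(90,255,255)),"orange":((5,140,60),(20,255,255))}
def blobs(s,col,near=None,rad=60):
    h=cv2.cvtColor(s["img"],cv2.COLOR_RGB2HSV); m=cv2.inRange(h,*HSV[col])
    n,l,st,c=cv2.connectedComponentsWithStats(m)
    o=[(c[i],st[i]) for i in range(1,n) if st[i][4]>25]
    if near is not None: o=[x for x in o if np.linalg.norm(x[0]-near)<rad]
    return sorted(o,key=lambda x:-x[1][4])
E
python3 - <<'E'
from h import *; import pickle
d=pickle.load(open("s0.pkl","rb"))
for n,col,pt,ps in(("support","blue",(231,289),(368,364)),("spacer","green",(230,240),(298,355)),("cap","orange",(404,292),(391,238))):
    a=blobs(d["top"],col,pt,15)[0];b=blobs(d["side"],col,ps,15)[0]
    X,e=tri([(d["top"],a[0]),(d["side"],b[0])]); print(n,X.round(1),e,a[1],b[1])
print("posttip",tri([(d["top"],(324,253)),(d["side"],(338,253))]))
w=d["wrist"]; T=Ro.from_euler("xyz",[-179.89,0,21.3],degrees=True).as_matrix(); p=np.array([217.8,-558.5,230.2])
print("cam in tool",T.T@(-w["R"].T@w["t"]-p)); print((w["R"]@T).round(3))
for n,uv in(("jar",(354,171)),("bottle",(500,257))): print(n,atz(d["top"],uv,30))
E
```

```text
support [444.4 223.4   2.4] [0.43, 0.43] [219 276  25  26 451] [349 352  38  27 774]
spacer [566.2 228.3   7.8] [0.7, 0.7] [223 233  14  14 104] [289 346  19  18 272]
cap [ 439.8 -203.8   12.2] [0.44, 0.44] [394 282  21  21 280] [379 224  23  23 310]
posttip (array([533.60595519,  -9.90073006,  75.47821224]), [0.71, 0.71])
cam in tool [  70.73032456    1.25024889 -140.86420846]
[[ 0.     1.     0.001]
 [-0.96   0.    -0.28 ]
 [-0.28  -0.001  0.96 ]]
jar [736.66367231 -80.54380731  30.        ]
bottle [ 527.99393852 -434.52401334   30.        ]
```

```bash
cat >> h.py <<'E'
def shift(target,st):
    "tool-frame shift in cm to bring measured TCP to the target"
    T=Ro.from_euler("xyz",st["tcp_rot"],degrees=True).as_matrix()
    return (T.T@(np.array(target)-st["tool_pos"])/10).round(2)
E
python3 - <<'E'
from h import *; from bench import status
s=status.sense()
print(shift([440,223,120],s),shift([400,0,150],s))
E
```

```text
[ 49.09 -64.73  11.15] [ 37.26 -45.41   8.12]
```

```bash
python3 -m handwheel '{"series": [[[49.1,-64.7,11.1,0,0,0,1],[49.1,-64.7,11.1,0,0,0,1],[49.1,-64.7,11.1,0,0,0,1],[49.1,-64.7,11.1,0,0,0,1],[49.1,-64.7,11.1,0,0,0,1],[49.1,-64.7,11.1,0,0,0,1],[49.1,-64.7,11.1,0,0,0,1],[49.1,-64.7,11.1,0,0,0,1],[49.1,-64.7,11.1,0,0,0,1],[49.1,-64.7,11.1,0,0,0,1],[49.1,-64.7,11.1,0,0,0,1],[49.1,-64.7,11.1,0,0,0,1]]]}'
python3 - <<'E'
from h import *; from bench import status
s=status.sense(); print(s["tool_pos"],s["tcp_rot"],s["joint_pos"].round(0),shift([440,223,120],s))
E
```

```text
time: 1.65
tool_pos: [421.7, 158.0, 129.6]
tcp_rot: [180.0, -0.0, 21.3]
ft_force: [1.5, -0.4, 1.2]
finger_gap: 85.3
grip_force: 0.0
[421.66555677 157.96249703 129.57350947] [ 1.79980701e+02 -4.47702983e-02  2.13324331e+01] [ 14. -12. 115.  -0.  77.  83.] [ 4.07 -5.39  0.96]
```

```bash
cat > snap.py <<'E'
import sys,pickle,cv2; from bench import status,eyes
n=sys.argv[1]; st=status.sense(); s=eyes.snapshot("wrist"); s["st"]=st; pickle.dump(s,open(n+".pkl","wb")); cv2.imwrite(f"pics/{n}.png",s["img"][:,:,::-1]); print(st["tool_pos"].round(2),st["tcp_rot"].round(2))
E
python3 -m handwheel '{"series": [[[4.1,-5.4,1,0,0,0,1],[4.1,-5.4,1,0,0,0,1],[4.1,-5.4,1,0,0,0,1],[4.1,-5.4,1,0,0,0,1]]]}'
python3 snap.py a1
python3 -m handwheel '{"series": [[[3,-3,0,0,0,0,1],[3,-3,0,0,0,0,1],[3,-3,0,0,0,0,1],[3,-3,0,0,0,0,1]]]}'
python3 snap.py a2
python3 - <<'E'
import cv2,numpy as np
cv2.imwrite("pics/a12.png",cv2.resize(np.vstack([cv2.imread("pics/a1.png"),cv2.imread("pics/a2.png")]),None,fx=.6,fy=.6))
E
```

```text
time: 2.15
tool_pos: [440.1, 219.7, 120.0]
tcp_rot: [180.0, -0.0, 21.2]
ft_force: [0.7, -0.4, 0.6]
finger_gap: 85.4
grip_force: 0.0
[440.08 219.74 120.02] [ 1.7998e+02 -1.0000e-02  2.1240e+01]
time: 2.7
tool_pos: [457.0, 258.7, 120.0]
tcp_rot: [180.0, -0.0, 21.2]
ft_force: [-0.2, 0.3, 0.3]
finger_gap: 85.4
grip_force: 0.0
[457.02 258.72 119.95] [ 1.7999e+02 -1.0000e-02  2.1240e+01]
```

View pics/a12.png

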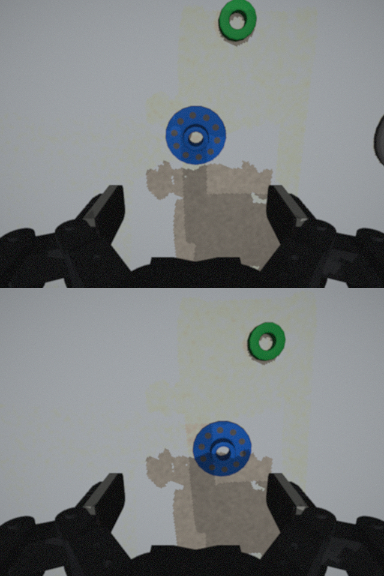

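a1 (full-size pixels) has the support at about (326,226) with its hub bore in the middle, and the spacer at (395,32). In a2 they are at (371,268) and (444,90). Next I'll fit outlines and bores and triangulate them.

```bash
cat >> h.py <<'E'
import pickle
def rings(n,col,near=None,rad=80):
    s=pickle.load(open(n+".pkl","rb")); h=cv2.cvtColor(s["img"],cv2.COLOR_RGB2HSV); m=cv2.inRange(h,*HSV[col])
    cs,hi=cv2.findContours(m,cv2.RETR_CCOMP,cv2.CHAIN_APPROX_NONE)
    o=[]
    for i,c in enumerate(cs):
        if len(c)<40: continue
        c2=cv2.convexHull(c); e=cv2.fitEllipse(c2)
        if near is None or np.hypot(e[0][0]-near[0],e[0][1]-near[1])<rad: o.append((int(hi[0][i][3]),e))
    return s,o
E
python3 - <<'E'
from h import *
R={}
for n,ns,ng in(("a1",(326,226),(395,32)),("a2",(371,268),(444,90))):
    for col,near in(("blue",ns),("green",ng)):
        s,o=rings(n,col,near)
        R[n,col]=(s,o)
        for x in o: print(n,col,x[0]>=0,np.round(x[1][0],1),np.round(x[1][1],1))
for col in("blue","green"):
    for k in(False,True):
        ob=[]
        for n in("a1","a2"):
            s,o=R[n,col]; q=[x[1] for x in o if (x[0]>=0)==k]
            if q: q=max(q,key=lambda e:e[1][0]); ob.append((s,q[0]))
        if len(ob)==2: print(col,"hole" if k else "outer",tri(ob))
        for z in(3,8,14,17): print(z,[atz(*b,z).round(1) for b in ob])
E
```

```text
a1 blue False [325.8 224.9] [96.6 99.4]
a1 blue True [326.  228.8] [22.2 26.1]
a1 green False [395.5  32.8] [60.8 70.6]
a1 green True [395.1  33.8] [29.2 32.3]
a2 blue False [369.9 267.2] [90.4 96.6]
a2 blue True [370.9 271.8] [18.  24.4]
a2 green False [444.   88.9] [58.6 65.5]
a2 green True [443.4  89.5] [26.7 30.5]
blue outer (array([446.76494069, 221.05373887,   1.40310906]), [0.04, 0.04])
3 [array([447.1, 221.2,   3. ]), array([447.3, 221.4,   3. ])]
8 [array([448.2, 221.7,   8. ]), array([448.7, 222.6,   8. ])]
14 [array([449.6, 222.2,  14. ]), array([450.5, 224.1,  14. ])]
17 [array([450.3, 222.5,  17. ]), array([451.4, 224.8,  17. ])]
blue hole (array([445.65156681, 220.48090575,   6.85737404]), [0.02, 0.02])
3 [array([444.7, 220.1,   3. ]), array([444.5, 219.5,   3. ])]
8 [array([445.9, 220.6,   8. ]), array([446. , 220.8,   8. ])]
14 [array([447.3, 221.2,  14. ]), array([447.9, 222.2,  14. ])]
17 [array([448.1, 221.4,  17. ]), array([448.8, 223. ,  17. ])]
green outer (array([567.68001693, 225.55222072,   7.84826581]), [0.07, 0.07])
3 [array([568.9, 225.2,   3. ]), array([568.5, 224.5,   3. ])]
8 [array([567.7, 225.5,   8. ]), array([567.6, 225.6,   8. ])]
14 [array([566.3, 226. ,  14. ]), array([566.5, 227. ,  14. ])]
17 [array([565.5, 226.2,  17. ]), array([566. , 227.7,  17. ])]
green hole (array([567.46010764, 225.39833926,   6.44238677]), [0.08, 0.08])
3 [array([568.4, 225.1,   3. ]), array([568. , 224.7,   3. ])]
8 [array([567.2, 225.5,   8. ]), array([567.1, 225.8,   8. ])]
14 [array([565.7, 225.9,  14. ]), array([566.1, 227.2,  14. ])]
17 [array([565. , 226.1,  17. ]), array([565.6, 227.8,  17. ])]
```

```bash
python3 - <<'E'
from h import *; from bench import status
s=status.sense(); print(shift([515,25,170],s),shift([530,-10,170],s))
E
```

```text
[-3.07 23.9  -5.  ] [-2.94 27.7  -5.  ]
```

```bash
python3 -m handwheel '{"series": [[[-3,23.9,-5,0,0,0,1],[-3,23.9,-5,0,0,0,1],[-3,23.9,-5,0,0,0,1],[-3,23.9,-5,0,0,0,1],[-3,23.9,-5,0,0,0,1],[-3,23.9,-5,0,0,0,1],[-3,23.9,-5,0,0,0,1],[-3,23.9,-5,0,0,0,1]]]}'
python3 snap.py b1
python3 -m handwheel '{"series": [[[3,5,0,0,0,0,1],[3,5,0,0,0,0,1],[3,5,0,0,0,0,1],[3,5,0,0,0,0,1]]]}'
python3 snap.py b2
python3 - <<'E'
import cv2,numpy as np
cv2.imwrite("pics/b12.png",np.hstack([cv2.imread("pics/b1.png")[60:420,140:540],cv2.imread("pics/b2.png")[60:420,140:540]]))
E
```

```text
time: 3.75
tool_pos: [515.5, 27.3, 169.3]
tcp_rot: [-180.0, 0.0, 21.4]
ft_force: [0.5, 1.1, -0.4]
finger_gap: 85.3
grip_force: 0.0
[515.52  27.35 169.34] [-1.7998e+02  3.0000e-02  2.1410e+01]
time: 4.3
tool_pos: [561.7, -8.7, 170.0]
tcp_rot: [-180.0, -0.0, 21.4]
ft_force: [0.6, 0.3, -0.6]
finger_gap: 85.3
grip_force: 0.0
[561.7   -8.7  170.02] [-1.800e+02 -1.000e-02  2.136e+01]
```

View pics/b12.png

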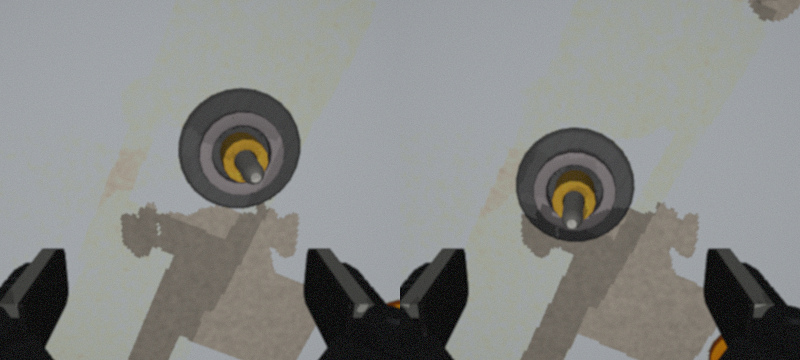

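The crops start at (140,60). In b1 the foot is centred near (379,208) and the post tip near (396,239); in b2 they are near (315,244) and (311,285). I'll refine the foot with an ellipse fit.

```bash
python3 - <<'E'
from h import *
ob=[];tp=[]
for n,f,t in(("b1",(379,208),(396,239)),("b2",(315,244),(311.5,284.5))):
    s=pickle.load(open(n+".pkl","rb")); g=cv2.cvtColor(s["img"],cv2.COLOR_RGB2GRAY)
    # radial edge search from centre: outermost dark->light
    P=[]
    for a in np.arange(0,360,3):
        rr=np.arange(45,75,.5); x=f[0]+rr*np.cos(np.radians(a)); y=f[1]+rr*np.sin(np.radians(a))
        v=cv2.remap(cv2.GaussianBlur(g,(3,3),0).astype(np.float32),x.astype(np.float32)[None],y.astype(np.float32)[None],cv2.INTER_LINEAR)[0]
        k=np.argmax(v[4:]-v[:-4]); P.append((x[k+2],y[k+2]))
    P=np.array(P,np.float32); e=cv2.fitEllipseAMS(P)
    for _ in range(3):
        d=np.hypot(*(P-e[0]).T); med=np.mean(e[1])/2; P=P[abs(d-med)<3] if (abs(d-med)<3).sum()>20 else P; e=cv2.fitEllipseAMS(P)
    print(n,np.round(e[0],1),np.round(e[1],1),len(P)); ob.append((s,e[0])); 
    w=g[t[1].__int__()-8:int(t[1])+9,int(t[0])-8:int(t[0])+9]; thr=np.percentile(w,92); ys,xs=np.where(w>=thr); c=(xs.mean()+int(t[0])-8,ys.mean()+int(t[1])-8); print("tip",np.round(c,1)); tp.append((s,t))
print("foot",tri(ob),[atz(*o,6).round(1) for o in ob]); print("tip",tri(tp),[atz(*o,82).round(1) for o in tp])
E
```

```text
b1 [378.8 207.8] [118.9 123.3] 120
tip [395.8 239.2]
b2 [314.7 244.3] [114.1 118.3] 120
tip [311.6 284.1]
foot (array([538.65718105,  -9.25902013,   1.51188016]), [0.02, 0.02]) [array([539.3,  -8.4,   6. ]), array([539.9,  -8.9,   6. ])]
tip (array([536.26821095, -10.50428378,  80.17516267]), [0.24, 0.24]) [array([536.5, -10.2,  82. ]), array([537.2, -10.1,  82. ])]
```

```bash
python3 - <<'E'
from h import *; from bench import status
s=status.sense(); print(s["tool_pos"],shift([446,221,50],s),shift([446,221,50],s)-shift([537,-10,50],s))
E
```

```text
[561.79126756  -8.77721256 170.17823688] [ -2.42 -25.62  12.01] [-6.000e-02 -2.483e+01 -1.000e-02]
```

```bash
python3 -m handwheel '{"series": [[[-2.4,-25.6,8,0,0,0,0.6],[-2.4,-25.6,9,0,0,0,0.6],[-2.4,-25.6,10,0,0,0,0.6],[-2.4,-25.6,11,0,0,0,0.6],[-2.4,-25.6,12,0,0,0,0.6],[-2.4,-25.6,12,0,0,0,0.6],[-2.4,-25.6,12,0,0,0,0.6],[-2.4,-25.6,12,0,0,0,0.6],[-2.4,-25.6,12,0,0,0,0.6]]]}'
python3 snap.py c1
python3 - <<'E'
from h import *; from bench import status
s=status.sense(); print(s["tool_pos"],shift([446,221,8],s))
E
```

```text
time: 5.48
tool_pos: [447.9, 219.8, 50.8]
tcp_rot: [180.0, -0.1, 21.2]
ft_force: [-0.7, -0.5, 0.5]
finger_gap: 50.7
grip_force: 0.0
[447.9  219.81  50.77] [ 1.800e+02 -1.000e-01  2.122e+01]
[447.64875194 219.80110212  50.51043394] [-0.12 -0.17  4.25]
```

View pics/c1.png

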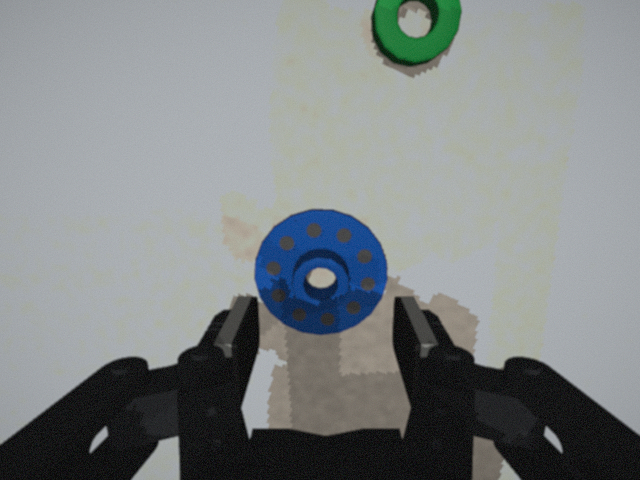

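c1 shows the hub bore at (321,278), between the fingertips at columns 250 and 400 (midline about 325). The gripper is well lined up, so I'll descend.

```bash
python3 -m handwheel '{"series": [[[-0.1,-0.15,2,0,0,0,0.6],[-0.1,-0.15,3.5,0,0,0,0.6],[-0.1,-0.15,4.3,0,0,0,0.6],[-0.1,-0.15,4.3,0,0,0,0.6],[-0.1,-0.15,4.3,0,0,0,0.6],[-0.1,-0.15,4.3,0,0,0,0.6]]]}' 30
python3 -m handwheel '{"series": [[[0,0,0,0,0,0,0.4],[0,0,0,0,0,0,0.25],[0,0,0,0,0,0,0.2],[0,0,0,0,0,0,0.2],[0,0,0,0,0,0,0.2]]]}' 30
```

```text
time: 6.28
tool_pos: [445.9, 221.5, 7.4]
tcp_rot: [-180.0, -0.1, 21.3]
ft_force: [0.1, -0.7, -0.3]
finger_gap: 51.5
grip_force: 0.0
time: 6.9
tool_pos: [445.6, 221.5, 7.3]
tcp_rot: [-180.0, -0.0, 21.3]
ft_force: [-2.0, -0.9, 5.9]
finger_gap: 26.0
grip_force: 29.6
```

```bash
python3 -m handwheel '{"series": [[[0,0,-2,0,0,0,0.2],[0,0,-5,0,0,0,0.2],[0,0,-9,0,0,0,0.2],[0,0,-12,0,0,0,0.2],[0,0,-12,0,0,0,0.2],[0,0,-12,0,0,0,0.2]]]}'
python3 snap.py c2; python3 - <<'E'
from h import *; from bench import status,eyes
s=status.sense(); print(s["tool_pos"],shift([537,-10,127],s))
t=eyes.snapshot("side"); cv2.imwrite("pics/c3.png",np.hstack([cv2.imread("pics/c2.png")[180:480,130:530],cv2.resize(t["img"][230:380,290:490,::-1],(400,300))]))
E
```

```text
time: 7.65
tool_pos: [444.7, 221.1, 125.7]
tcp_rot: [-180.0, 0.1, 21.3]
ft_force: [0.2, 0.4, -0.8]
finger_gap: 25.7
grip_force: 29.7
[444.73 221.1  125.72] [-1.80e+02  6.00e-02  2.13e+01]
[444.28079904 220.93476938 125.13900431] [ 0.25 24.88 -0.19]
```

View pics/c3.png

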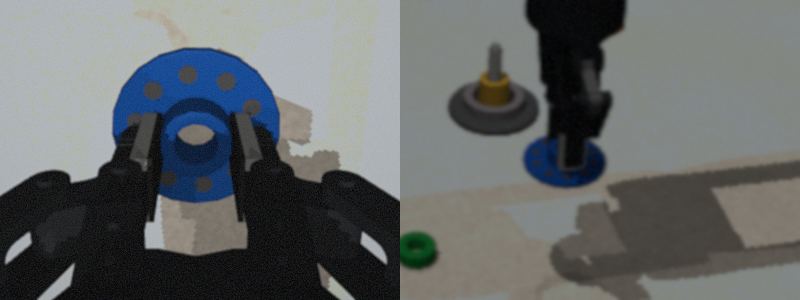

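```bash
cat > held.py <<'E'
import sys; from h import *
from scipy.optimize import least_squares
n,col,z,R=sys.argv[1],sys.argv[2],float(sys.argv[3]),float(sys.argv[4])  # z of circle rim in world, radius
s=pickle.load(open(n+".pkl","rb")); m=cv2.inRange(cv2.cvtColor(s["img"],cv2.COLOR_RGB2HSV),*HSV[col])
c=max(cv2.findContours(m,cv2.RETR_EXTERNAL,cv2.CHAIN_APPROX_NONE)[0],key=len)[:,0].astype(float)
h=cv2.convexHull(c.astype(np.int32))[:,0]
P=np.array([atz(s,p,z) for p in c if (p[1]<330 and cv2.pointPolygonTest(h.astype(np.float32),tuple(p),True)<1.0)])
f=least_squares(lambda q:np.hypot(P[:,0]-q[0],P[:,1]-q[1])-q[2],[*P.mean(0)[:2],R],loss="soft_l1")
d=np.array([f.x[0],f.x[1],z])-s["st"]["tool_pos"]; T=Ro.from_euler("xyz",s["st"]["tcp_rot"],degrees=True).as_matrix()
print("centre",f.x.round(2),"rel tool",(T.T@d).round(2),len(P),"rms",np.sqrt(np.mean(f.fun**2)).round(2))
E
python3 held.py c2 blue 123.4 34; python3 held.py c1 blue 5 34; python3 held.py a1 blue 5 34;  python3 held.py a2 blue 5 34
```

```text
centre [446.81 220.69  32.2 ] rel tool [1.8  1.14 2.32] 268 rms 0.15
centre [446.99 220.98  32.41] rel tool [-0.5  -1.43 45.77] 312 rms 0.18
centre [446.52 220.95  32.39] rel tool [  6.42   1.17 115.02] 277 rms 0.21
centre [446.86 221.55  32.31] rel tool [-22.95  30.94 114.96] 263 rms 0.24
```

```bash
python3 -m handwheel '{"series": [[[0,6,0,0,0,0,0.2],[0,12,0,0,0,0,0.2],[0,18,0,0,0,0,0.2],[0.1,24.8,0,0,0,0,0.2],[0.1,24.8,0,0,0,0,0.2],[0.1,24.8,0,0,0,0,0.2],[0.1,24.8,0,0,0,0,0.2],[0.1,24.8,0,0,0,0,0.2],[0.1,24.8,0,0,0,0,0.2]]]}'
python3 snap.py d1; python3 - <<'E'
from h import *; from bench import status,eyes
s=status.sense(); print(s["tool_pos"],shift([534.9,-9.6,127],s))
t=eyes.snapshot("side"); cv2.imwrite("pics/d2.png",np.hstack([cv2.imread("pics/d1.png")[180:480,130:530],cv2.resize(t["img"][180:330,240:440,::-1],(400,300))]))
E
```

```text
time: 8.88
tool_pos: [536.2, -8.5, 126.8]
tcp_rot: [180.0, -0.0, 21.4]
ft_force: [0.5, 0.9, -0.3]
finger_gap: 26.0
grip_force: 29.8
[536.16  -8.46 126.82] [ 1.800e+02 -1.000e-02  2.139e+01]
[536.21833009  -8.64941793 126.84564715] [-0.16  0.04 -0.02]
```

View pics/d2.png

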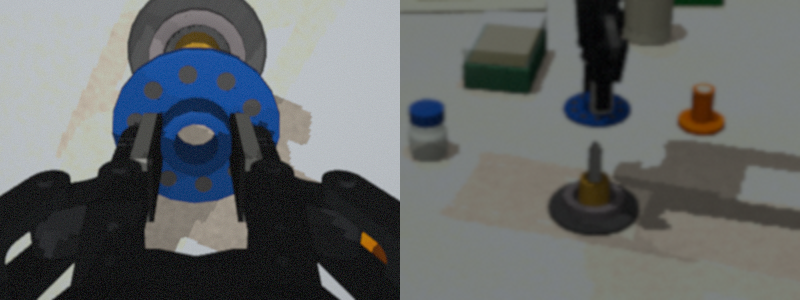

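d2 shows the held disc (column 597) directly above the post (column 595) in the side crop. In the wrist crop, disc and foot line up at columns 196 and 197. I'll lower it onto the taper.

```bash
python3 -m handwheel '{"series": [[[-0.15,0,1,0,0,0,0.2],[-0.15,0,2,0,0,0,0.2],[-0.15,0,3,0,0,0,0.2],[-0.15,0,3.5,0,0,0,0.2],[-0.15,0,4,0,0,0,0.2],[-0.15,0,4.4,0,0,0,0.2],[-0.15,0,4.8,0,0,0,0.2],[-0.15,0,5,0,0,0,0.2],[-0.15,0,5,0,0,0,0.2],[-0.15,0,5,0,0,0,0.2]]]}'
```

```text
time: 10.22
tool_pos: [535.4, -9.8, 77.0]
tcp_rot: [180.0, -0.1, 21.3]
ft_force: [3.9, 1.2, -1.2]
finger_gap: 25.7
grip_force: 29.7
```

```bash
python3 -m handwheel '{"series": [[[0.1,0,0.4,0,0,0,0.2],[0.1,0,0.8,0,0,0,0.2],[0.1,0,1.2,0,0,0,0.2],[0.1,0,1.6,0,0,0,0.2],[0.1,0,2,0,0,0,0.2],[0.1,0,2.2,0,0,0,0.2],[0.1,0,2.2,0,0,0,0.2]]]}'
```

```text
time: 11.1
tool_pos: [535.7, -9.5, 54.5]
tcp_rot: [-180.0, 0.0, 21.3]
ft_force: [1.7, 0.5, -2.6]
finger_gap: 25.9
grip_force: 29.7
```

```bash
python3 -m handwheel '{"series": [[[0.05,0,0.2,0,0,0,0.2],[0.05,0,0.4,0,0,0,0.2],[0.05,0,0.6,0,0,0,0.2],[0.05,0,0.6,0,0,0,0.2]]]}'
python3 -m handwheel '{"series": [[[0,0,0.1,0,0,0,0.2],[0,0,0.2,0,0,0,0.2],[0,0,0.2,0,0,0,0.2]]]}'
```

```text
time: 11.6
tool_pos: [535.9, -9.4, 48.4]
tcp_rot: [-180.0, 0.0, 21.3]
ft_force: [0.6, -0.9, -0.3]
finger_gap: 25.9
grip_force: 29.8
time: 11.98
tool_pos: [536.5, -9.4, 47.2]
tcp_rot: [180.0, -0.0, 21.3]
ft_force: [-1.5, 0.2, 5.1]
finger_gap: 26.2
grip_force: 30.2
```

```bash
python3 -m handwheel '{"series": [[[0,0,-0.1,0,0,0,0.3],[0,0,-0.1,0,0,0,0.6],[0,0,-0.1,0,0,0,0.6],[0,0,-0.1,0,0,0,0.6],[0,0,-2,0,0,0,0.6],[0,0,-5,0,0,0,0.6],[0,0,-8,0,0,0,0.6],[0,0,-11,0,0,0,0.6],[0,0,-11,0,0,0,0.6],[0,0,-11,0,0,0,0.6]]]}'
python3 snap.py e1; python3 - <<'E'
from h import *; from bench import status
s=status.sense(); print(s["tool_pos"],shift([567,226,55],s))
for n in("a1","a2"):
    pass
E
python3 held.py e1 blue 45 34;for n in a1 a2; do python3 held.py $n green 14 18; done
```

```text
time: 13.22
tool_pos: [536.3, -9.4, 157.1]
tcp_rot: [180.0, -0.0, 21.3]
ft_force: [-0.4, 0.6, 0.3]
finger_gap: 51.2
grip_force: 0.0
[536.28  -9.39 157.12] [ 1.7999e+02 -3.0000e-02  2.1300e+01]
[535.77093853  -9.30428498 156.23522653] [ 11.47 -20.78  10.12]
centre [537.44  -9.84  32.65] rel tool [  0.87   0.81 112.12] 281 rms 0.33
centre [565.86 225.82  17.01] rel tool [119.42  39.86 106.06] 181 rms 0.36
centre [566.24 226.87  17.08] rel tool [ 90.25  69.23 105.98] 170 rms 0.35
```

View pics/e1.png

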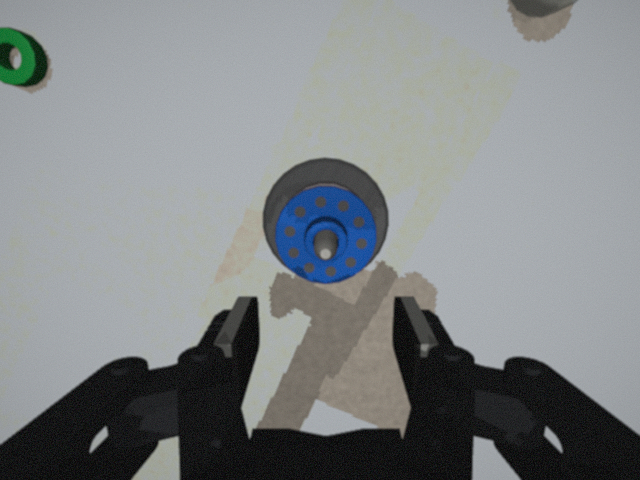

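e1 shows the support on the post, concentric, with its hub at (325,238) and the post tip inside it at (325,253). The spacer is at upper left, about (15,57).

```bash
python3 -m handwheel '{"series": [[[4,-6,0,0,0,0,0.65],[7,-12,3,0,0,0,0.65],[11.4,-20.8,6,0,0,0,0.65],[11.4,-20.8,10,0,0,0,0.65],[11.4,-20.8,10,0,0,0,0.65],[11.4,-20.8,10,0,0,0,0.65],[11.4,-20.8,10,0,0,0,0.65],[11.4,-20.8,10,0,0,0,0.65],[11.4,-20.8,10,0,0,0,0.65],[11.4,-20.8,10,0,0,0,0.65]]]}'
python3 snap.py f1; python3 held.py f1 green 14 18
python3 - <<'E'
from h import *; from bench import status
s,o=rings("f1","green")
for x in o: print(x[0]>=0,np.round(x[1],1).tolist() if 0 else (np.round(x[1][0],1),np.round(x[1][1],1)),atz(s,x[1][0],14).round(1),atz(s,x[1][0],7).round(1))
st=status.sense(); print(st["tool_pos"])
E
```

```text
time: 14.52
tool_pos: [567.4, 225.4, 57.4]
tcp_rot: [180.0, -0.1, 21.3]
ft_force: [-0.1, 0.3, 0.4]
finger_gap: 55.2
grip_force: 0.0
[567.35 225.41  57.39] [ 1.7999e+02 -5.0000e-02  2.1260e+01]
centre [569.62 226.17  17.24] rel tool [ 2.35  0.12 43.39] 196 rms 0.53
False (array([323.6, 269.7]), array([68.9, 69.9])) [570.  226.4  14. ] [567.6 225.5   7. ]
True (array([323.9, 269. ]), array([26.3, 33.2])) [570.4 226.4  14. ] [568.  225.5   7. ]
[567.19769522 225.51755149  57.16460532]
```

```bash
python3 -m handwheel '{"series": [[[0,-0.05,2.5,0,0,0,0.65],[0,-0.05,4.5,0,0,0,0.65],[0,-0.05,5.3,0,0,0,0.65],[0,-0.05,5.3,0,0,0,0.65],[0,-0.05,5.3,0,0,0,0.65],[0,-0.05,5.3,0,0,0,0.4],[0,-0.05,5.3,0,0,0,0.35],[0,-0.05,5.3,0,0,0,0.3],[0,-0.05,5.3,0,0,0,0.3],[0,-0.05,5.3,0,0,0,0.3]]]}' 30
python3 -m handwheel '{"series": [[[0,0,-2,0,0,0,0.3],[0,0,-5,0,0,0,0.3],[0,0,-9,0,0,0,0.3],[0,0,-13,0,0,0,0.3],[0,0,-14,0,0,0,0.3],[0,0,-14,0,0,0,0.3],[0,0,-14,0,0,0,0.3]]]}'
python3 snap.py g1;  python3 - <<'E'
from h import *; from bench import status
s,o=rings("g1","green"); st=s["st"]; T=Ro.from_euler("xyz",st["tcp_rot"],degrees=True).as_matrix()
for x in o: print(x[0]>=0,np.round(x[1][0],1),np.round(x[1][1],1),[(T.T@(atz(s,x[1][0],st["tool_pos"][2]+h)-st["tool_pos"])).round(1) for h in(3,10)])
st=status.sense(); print(st["tool_pos"],shift([536.3,-9.4,144],st))
E
```

```text
time: 15.82
tool_pos: [567.5, 226.5, 5.1]
tcp_rot: [180.0, -0.1, 21.3]
ft_force: [-1.7, -0.3, 4.4]
finger_gap: 34.6
grip_force: 29.5
time: 16.7
tool_pos: [565.6, 226.0, 141.9]
tcp_rot: [-180.0, 0.2, 21.3]
ft_force: [0.2, 0.7, -0.7]
finger_gap: 34.6
grip_force: 30.0
[565.63 225.96 141.88] [-1.7999e+02  1.6000e-01  2.1300e+01]
False [325.6 317.8] [93.5 94.7] [array([ 0.5,  1.1, -3. ]), array([  4.1,   1.1, -10. ])]
True [325.6 316.8] [28.2 41.4] [array([ 0.9,  1.1, -3. ]), array([  4.5,   1.1, -10. ])]
[565.48854712 225.89945228 141.5798765 ] [-11.27  20.86  -0.21]
```

View pics/g1.png

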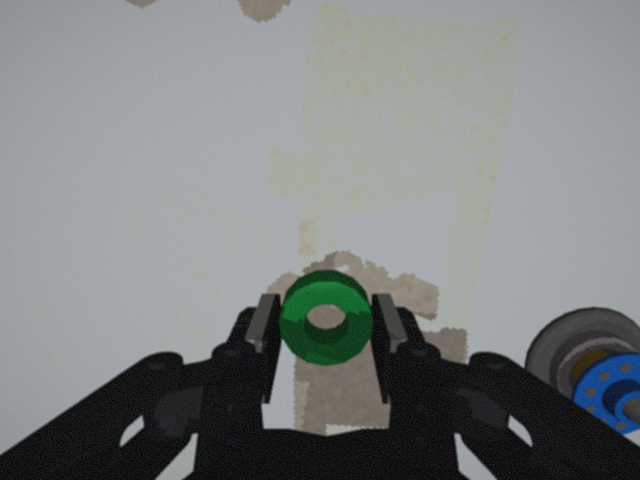

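g1 shows the spacer level in the fingers at (326,317), with the base and support at lower right. Next I'll carry it over the post.

```bash
python3 -m handwheel '{"series": [[[-3,6,0,0,0,0,0.3],[-6,12,0,0,0,0,0.3],[-9,17,0,0,0,0,0.3],[-11.25,20.85,0,0,0,0,0.3],[-11.25,20.85,0,0,0,0,0.3],[-11.25,20.85,0,0,0,0,0.3],[-11.25,20.85,0,0,0,0,0.3],[-11.25,20.85,0,0,0,0,0.3],[-11.25,20.85,0,0,0,0,0.3],[-11.25,20.85,0,0,0,0,0.3]]]}'
python3 - <<'E'
from h import *; from bench import status
st=status.sense(); print(st["tool_pos"],shift([536.3,-9.4,82],st))
E
```

```text
time: 18.0
tool_pos: [537.7, -8.4, 143.7]
tcp_rot: [-180.0, 0.0, 21.3]
ft_force: [-0.4, -0.0, -0.5]
finger_gap: 34.6
grip_force: 30.0
[537.71946511  -8.44563501 143.736223  ] [-0.17  0.04  6.17]
```

```bash
python3 -m handwheel '{"series": [[[-0.15,0.05,2,0,0,0,0.3],[-0.15,0.05,4,0,0,0,0.3],[-0.15,0.05,5,0,0,0,0.3],[-0.15,0.05,5.5,0,0,0,0.3],[-0.15,0.05,6,0,0,0,0.3],[-0.15,0.05,6.4,0,0,0,0.3],[-0.15,0.05,6.8,0,0,0,0.3],[-0.15,0.05,7.1,0,0,0,0.3],[-0.15,0.05,7.1,0,0,0,0.3],[-0.15,0.05,7.1,0,0,0,0.3]]]}'
```

```text
time: 19.25
tool_pos: [536.6, -9.9, 72.9]
tcp_rot: [180.0, -0.0, 21.3]
ft_force: [-0.2, -0.2, -0.4]
finger_gap: 34.5
grip_force: 30.0
```

```bash
python3 -m handwheel '{"series": [[[0,0,0.4,0,0,0,0.3],[0,0,0.8,0,0,0,0.3],[0,0,0.95,0,0,0,0.3],[0,0,0.95,0,0,0,0.3]]]}'
python3 -m handwheel '{"series": [[[0,0,0.1,0,0,0,0.3],[0,0,0.15,0,0,0,0.3],[0,0,0.15,0,0,0,0.3]]]}'
```

```text
time: 19.75
tool_pos: [536.4, -9.8, 63.0]
tcp_rot: [-180.0, 0.0, 21.3]
ft_force: [0.6, 0.7, -1.1]
finger_gap: 34.4
grip_force: 30.0
time: 20.12
tool_pos: [536.6, -9.9, 61.9]
tcp_rot: [180.0, -0.0, 21.3]
ft_force: [-0.8, 0.3, 1.1]
finger_gap: 34.6
grip_force: 30.2
```

Just about touching. I'll release it and lift away, then look at the cap.

```bash
python3 -m handwheel '{"series": [[[0,0,0.05,0,0,0,0.3],[0,0,0.05,0,0,0,0.45],[0,0,0.05,0,0,0,0.65],[0,0,0.05,0,0,0,0.65],[0,0,0.05,0,0,0,0.65],[0,0,-2,0,0,0,0.65],[0,0,-5,0,0,0,0.65],[0,0,-9,0,0,0,0.65],[0,0,-11,0,0,0,0.65],[0,0,-11,0,0,0,0.65],[0,0,-11,0,0,0,0.65]]]}'
python3 snap.py i1; python3 - <<'E'
from h import *; from bench import status
st=status.sense(); print(st["tool_pos"],shift([420,-203,150],st))
im=cv2.imread("pics/i1.png"); cv2.imwrite("pics/i2.png",im[100:400,120:520])
E
```

```text
time: 21.5
tool_pos: [535.6, -9.7, 169.9]
tcp_rot: [-179.9, 0.1, 21.3]
ft_force: [-0.8, -0.2, -0.7]
finger_gap: 55.6
grip_force: 0.0
[535.58  -9.72 169.94] [-1.7994e+02  1.2000e-01  2.1300e+01]
[535.32454424  -9.71746232 169.59987089] [-17.76  13.82   1.99]
```

View pics/i2.png

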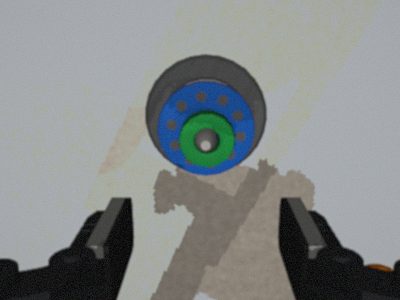

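i2 shows the spacer flush on the hub and centred on the post, at crop (207,140).

```bash
python3 -m handwheel '{"series": [[[-4,4,0,0,0,0,0.6],[-8,8,0,0,0,0,0.6],[-12,12,1,0,0,0,0.6],[-15.9,14.5,2,0,0,0,0.6],[-15.9,14.5,2,0,0,0,0.6],[-15.9,14.5,2,0,0,0,0.6],[-15.9,14.5,2,0,0,0,0.6],[-15.9,14.5,2,0,0,0,0.6],[-15.9,14.5,2,0,0,0,0.6]]]}'
python3 snap.py j1; python3 -m handwheel '{"series": [[[2,-2,2,0,0,0,0.6],[2,-2,2,0,0,0,0.6],[2,-2,2,0,0,0,0.6],[2,-2,2,0,0,0,0.6]]]}'; python3 snap.py j2
python3 - <<'E'
from h import *
F=[];D=[]
for n in("j1","j2"):
    s=pickle.load(open(n+".pkl","rb")); hsv=cv2.cvtColor(s["img"],cv2.COLOR_RGB2HSV); m=cv2.inRange(hsv,*HSV["orange"])
    c=max(cv2.findContours(m,cv2.RETR_EXTERNAL,cv2.CHAIN_APPROX_NONE)[0],key=len); e=cv2.fitEllipse(cv2.convexHull(c))
    k=np.zeros(m.shape,np.uint8); cv2.drawContours(k,[c],-1,255,-1); w=cv2.inRange(hsv,(0,0,110),(179,110,255))&k
    nn,l,st,ce=cv2.connectedComponentsWithStats(w); i=1+np.argmax(st[1:,4]); print(n,np.round(e[0],1),np.round(e[1],1),"dot",ce[i].round(1),st[i])
    F.append((s,e[0]));D.append((s,ce[i]))
print(tri(F),[atz(*f,6).round(1) for f in F]); print(tri(D),[atz(*f,48).round(1) for f in D]); 
im=cv2.imread("pics/j2.png"); cv2.imwrite("pics/j3.png",im[100:480,120:520])
E
```

```text
time: 22.68
tool_pos: [441.4, -202.2, 151.8]
tcp_rot: [180.0, -0.0, 21.4]
ft_force: [-0.2, 0.5, 0.0]
finger_gap: 51.2
grip_force: 0.0
[ 441.44 -202.15  151.85] [ 1.7999e+02 -1.0000e-02  2.1370e+01]
time: 23.22
tool_pos: [452.7, -177.5, 132.5]
tcp_rot: [179.9, -0.0, 21.3]
ft_force: [0.2, -1.1, 0.3]
finger_gap: 51.2
grip_force: 0.0
[ 452.66 -177.48  132.51] [ 1.7994e+02 -4.0000e-02  2.1280e+01]
j1 [331.9 227.3] [71.5 72.8] dot [332.9 244.6] [320 232  27  26 563]
j2 [359.1 262.5] [75.5 79.5] dot [367.  281.1] [351 272  28  26 274]
(array([ 443.53328322, -206.96503967,   14.8571753 ]), [0.27, 0.27]) [array([ 441.7, -208. ,    6. ]), array([ 440.7, -208.7,    6. ])]
(array([ 441.22043635, -209.41439453,   43.92848958]), [1.29, 1.29]) [array([ 441.1, -208.4,   48. ]), array([ 443.8, -208.9,   48. ])]
```

View pics/j3.png

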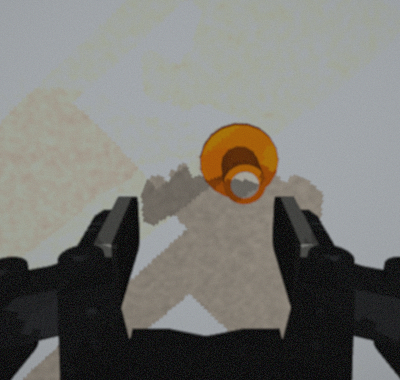

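j3 shows the cap upright, with its flange centred near crop (239,163) and its top near (244,184).

```bash
python3 - <<'E'
from h import *; from bench import status
st=status.sense(); print(st["tool_pos"],shift([440,-208,70],st))
E
```

```text
[ 452.61789453 -177.48417338  132.44121902] [-2.29  2.38  6.24]
```

```bash
python3 -m handwheel '{"series": [[[-2.3,2.4,2,0,0,0,0.6],[-2.3,2.4,4,0,0,0,0.6],[-2.3,2.4,6.2,0,0,0,0.6],[-2.3,2.4,6.2,0,0,0,0.6],[-2.3,2.4,6.2,0,0,0,0.6]]]}'
python3 snap.py k1; python3 - <<'E'
from h import *; from bench import status
st=status.sense(); print(st["tool_pos"],shift([440,-208,13.5],st))
s=pickle.load(open("k1.pkl","rb")); hsv=cv2.cvtColor(s["img"],cv2.COLOR_RGB2HSV); m=cv2.inRange(hsv,*HSV["orange"])
c=max(cv2.findContours(m,cv2.RETR_EXTERNAL,cv2.CHAIN_APPROX_NONE)[0],key=len); e=cv2.fitEllipse(cv2.convexHull(c)); print(e, proj(s,[441.1,-208.4,48]))
E
```

```text
time: 23.9
tool_pos: [440.1, -208.0, 70.8]
tcp_rot: [179.9, -0.0, 21.3]
ft_force: [-0.7, -0.2, 0.3]
finger_gap: 51.3
grip_force: 0.0
[ 440.14 -207.97   70.78] [ 1.7995e+02 -4.0000e-02  2.1290e+01]
[ 440.4390326  -208.12046262   71.09280474] [-0.04 -0.04  5.76]
((325.01385498046875, 260.7249755859375), (98.99327850341797, 105.43785858154297), 179.66004943847656) [324.73939876 290.20132669]
```

Aligned. Descend and grip firmly.

```bash
python3 -m handwheel '{"series": [[[0,0,2,0,0,0,0.6],[0,0,4,0,0,0,0.6],[0,0,5.2,0,0,0,0.6],[0,0,5.7,0,0,0,0.6],[0,0,5.7,0,0,0,0.6],[0,0,5.7,0,0,0,0.6],[0,0,5.7,0,0,0,0.35],[0,0,5.7,0,0,0,0.2],[0,0,5.7,0,0,0,0.15],[0,0,5.7,0,0,0,0.15],[0,0,5.7,0,0,0,0.15],[0,0,5.7,0,0,0,0.15]]]}' 80
python3 -m handwheel '{"series": [[[0,0,-3,0,0,0,0.15],[0,0,-7,0,0,0,0.15],[0,0,-11,0,0,0,0.15],[0,0,-13,0,0,0,0.15],[0,0,-13,0,0,0,0.15],[0,0,-13,0,0,0,0.15]]]}'
python3 snap.py l1; python3 - <<'E'
from h import *; from bench import status
s=pickle.load(open("l1.pkl","rb")); hsv=cv2.cvtColor(s["img"],cv2.COLOR_RGB2HSV); m=cv2.inRange(hsv,*HSV["orange"])
c=max(cv2.findContours(m,cv2.RETR_EXTERNAL,cv2.CHAIN_APPROX_NONE)[0],key=len)
st=s["st"];T=Ro.from_euler("xyz",st["tcp_rot"],degrees=True).as_matrix()
P=np.array([T.T@(atz(s,p,st["tool_pos"][2]-8)-st["tool_pos"]) for p in c[:,0]]); i=P[:,0].argmax(); print("flange front",P[i], "expect x ~28+bias")
st=status.sense(); print(st["tool_pos"],shift([536.5,-9.7,142],st))
cv2.imwrite("pics/l2.png",cv2.imread("pics/l1.png")[150:480,130:530])
E
```

```text
time: 25.45
tool_pos: [440.2, -207.9, 13.5]
tcp_rot: [179.9, -0.0, 21.3]
ft_force: [-1.1, 0.6, 6.0]
finger_gap: 24.4
grip_force: 78.6
time: 26.2
tool_pos: [439.0, -207.1, 141.4]
tcp_rot: [-179.9, 0.1, 21.3]
ft_force: [-0.2, -0.4, 0.2]
finger_gap: 23.7
grip_force: 78.4
[ 438.99 -207.13  141.38] [-1.7992e+02  6.0000e-02  2.1300e+01]
flange front [28.82692478  5.87397319  7.96076459] expect x ~28+bias
[ 438.75766108 -206.96922701  141.01689562] [ 16.27 -14.83  -0.09]
```

View pics/l2.png

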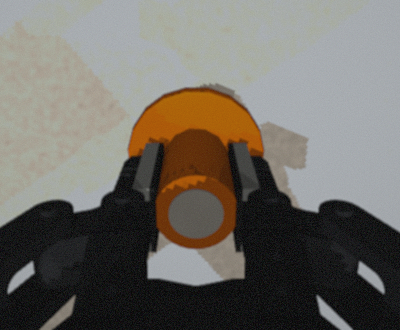

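l2 shows the cap upright and centred in the fingers, with its top dot at crop (196,211).

```bash
python3 -m handwheel '{"series": [[[4,-4,0,0,0,0,0.15],[8,-8,0,0,0,0,0.15],[12,-12,0,0,0,0,0.15],[16.25,-14.8,0,0,0,0,0.15],[16.25,-14.8,0,0,0,0,0.15],[16.25,-14.8,0,0,0,0,0.15],[16.25,-14.8,0,0,0,0,0.15],[16.25,-14.8,0,0,0,0,0.15],[16.25,-14.8,0,0,0,0,0.15],[16.25,-14.8,0,0,0,0,0.15]]]}'
python3 - <<'E'
from h import *; from bench import status
st=status.sense(); print(st["tool_pos"],st["ft_force"],shift([536.5,-9.5,90],st))
E
```

```text
time: 27.5
tool_pos: [537.3, -10.9, 142.9]
tcp_rot: [180.0, -0.0, 21.3]
ft_force: [0.2, -0.7, 0.1]
finger_gap: 24.3
grip_force: 78.6
[537.29679272 -10.94086305 142.90171753] [ 0.17315172 -0.71817893  0.07448385] [-0.02 -0.16  5.29]
```

```bash
python3 -m handwheel '{"series": [[[0,-0.15,2,0,0,0,0.15],[0,-0.15,3.5,0,0,0,0.15],[0,-0.15,4.2,0,0,0,0.15],[0,-0.15,4.6,0,0,0,0.15],[0,-0.15,4.9,0,0,0,0.15],[0,-0.15,5.1,0,0,0,0.15],[0,-0.15,5.3,0,0,0,0.15],[0,-0.15,5.3,0,0,0,0.15],[0,-0.15,5.3,0,0,0,0.15]]]}'
```

```text
time: 28.62
tool_pos: [536.8, -9.2, 89.9]
tcp_rot: [180.0, -0.0, 21.3]
ft_force: [0.2, -0.6, 0.0]
finger_gap: 24.4
grip_force: 78.6
```

```bash
python3 -m handwheel '{"series": [[[0,0,0.2,0,0,0,0.15],[0,0,0.35,0,0,0,0.15],[0,0,0.45,0,0,0,0.15],[0,0,0.45,0,0,0,0.15],[0,0,0.45,0,0,0,0.15]]]}'
python3 -m handwheel '{"series": [[[0,0,0.05,0,0,0,0.15],[0,0,0.1,0,0,0,0.15],[0,0,0.1,0,0,0,0.15]]]}'
```

```text
time: 29.25
tool_pos: [536.8, -9.2, 85.3]
tcp_rot: [180.0, -0.0, 21.3]
ft_force: [-0.6, -0.3, -0.4]
finger_gap: 24.4
grip_force: 78.6
time: 29.62
tool_pos: [536.8, -9.2, 84.3]
tcp_rot: [180.0, -0.0, 21.3]
ft_force: [-0.2, 0.1, 0.2]
finger_gap: 24.3
grip_force: 78.7
```

```bash
python3 -m handwheel '{"series": [[[0,0,0.05,0,0,0,0.15],[0,0,0.1,0,0,0,0.15],[0,0,0.15,0,0,0,0.15],[0,0,0.15,0,0,0,0.15]]]}'
```

```text
time: 30.12
tool_pos: [537.0, -9.2, 82.9]
tcp_rot: [180.0, -0.0, 21.3]
ft_force: [-0.3, -0.2, 3.7]
finger_gap: 24.3
grip_force: 79.0
```

```bash
python3 -m handwheel '{"series": [[[0,0,0.05,0,0,0,0.15],[0,0,0.1,0,0,0,0.15],[0,0,0.15,0,0,0,0.15],[0,0,0.15,0,0,0,0.15]]]}'
```

```text
time: 30.62
tool_pos: [536.8, -9.2, 81.2]
tcp_rot: [180.0, -0.0, 21.3]
ft_force: [0.0, -0.3, 3.4]
finger_gap: 24.4
grip_force: 79.0
```

```bash
python3 -m handwheel '{"series": [[[0,0,0.08,0,0,0,0.15],[0,0,0.16,0,0,0,0.15],[0,0,0.24,0,0,0,0.15],[0,0,0.32,0,0,0,0.15],[0,0,0.4,0,0,0,0.15],[0,0,0.4,0,0,0,0.15]]]}'
```

```text
time: 31.38
tool_pos: [536.7, -9.2, 77.1]
tcp_rot: [180.0, 0.0, 21.3]
ft_force: [0.5, -0.5, 3.4]
finger_gap: 24.2
grip_force: 78.9
```

```bash
python3 -m handwheel '{"series": [[[0,0,0.06,0,0,0,0.15],[0,0,0.12,0,0,0,0.15],[0,0,0.18,0,0,0,0.15],[0,0,0.18,0,0,0,0.15]]]}'
```

```text
time: 31.88
tool_pos: [536.7, -9.2, 75.3]
tcp_rot: [-180.0, 0.0, 21.3]
ft_force: [0.9, -0.0, 3.5]
finger_gap: 24.8
grip_force: 78.9
```

```bash
python3 -m handwheel '{"series": [[[0,0,0.06,0,0,0,0.15],[0,0,0.12,0,0,0,0.15],[0,0,0.18,0,0,0,0.15],[0,0,0.18,0,0,0,0.15]]]}'
```

```text
time: 32.38
tool_pos: [536.8, -9.2, 73.6]
tcp_rot: [180.0, 0.0, 21.3]
ft_force: [1.0, -0.5, 3.4]
finger_gap: 24.2
grip_force: 79.0
```

```bash
python3 -m handwheel '{"series": [[[0,0,0.06,0,0,0,0.15],[0,0,0.12,0,0,0,0.15],[0,0,0.18,0,0,0,0.15],[0,0,0.18,0,0,0,0.15]]]}'
```

```text
time: 32.88
tool_pos: [536.7, -9.2, 71.7]
tcp_rot: [180.0, 0.0, 21.3]
ft_force: [1.2, -0.2, 2.9]
finger_gap: 24.3
grip_force: 78.9
```

```bash
python3 -m handwheel '{"series": [[[0,0,0.06,0,0,0,0.15],[0,0,0.12,0,0,0,0.15],[0,0,0.18,0,0,0,0.15],[0,0,0.18,0,0,0,0.15]]]}'
```

```text
time: 33.38
tool_pos: [536.7, -9.2, 70.0]
tcp_rot: [180.0, 0.0, 21.3]
ft_force: [1.0, -0.5, 4.2]
finger_gap: 24.4
grip_force: 78.9
```

```bash
python3 -m handwheel '{"series": [[[0,0,0.06,0,0,0,0.15],[0,0,0.12,0,0,0,0.15],[0,0,0.18,0,0,0,0.15],[0,0,0.18,0,0,0,0.15]]]}'
```

```text
time: 33.88
tool_pos: [536.7, -9.2, 68.1]
tcp_rot: [-180.0, 0.0, 21.3]
ft_force: [0.9, -0.5, 2.9]
finger_gap: 24.5
grip_force: 79.0
```

```bash
python3 -m handwheel '{"series": [[[0,0,0.06,0,0,0,0.15],[0,0,0.12,0,0,0,0.15],[0,0,0.18,0,0,0,0.15],[0,0,0.18,0,0,0,0.15]]]}'
```

```text
time: 34.38
tool_pos: [536.7, -9.2, 66.3]
tcp_rot: [-180.0, 0.0, 21.3]
ft_force: [0.4, 0.0, 3.1]
finger_gap: 24.5
grip_force: 79.0
```

```bash
python3 -m handwheel '{"series": [[[0,0,0.06,0,0,0,0.15],[0,0,0.12,0,0,0,0.15],[0,0,0.18,0,0,0,0.15],[0,0,0.18,0,0,0,0.15]]]}'
```

```text
time: 34.88
tool_pos: [536.7, -9.2, 64.5]
tcp_rot: [-180.0, 0.0, 21.3]
ft_force: [1.2, -0.5, 3.6]
finger_gap: 24.3
grip_force: 78.9
```

```bash
python3 -m handwheel '{"series": [[[0,0,0.06,0,0,0,0.15],[0,0,0.12,0,0,0,0.15],[0,0,0.18,0,0,0,0.15],[0,0,0.18,0,0,0,0.15]]]}'
```

```text
time: 35.38
tool_pos: [536.8, -9.2, 63.1]
tcp_rot: [-180.0, -0.0, 21.3]
ft_force: [-0.6, 0.1, 7.3]
finger_gap: 24.4
grip_force: 79.3
```

```bash
python3 -m handwheel '{"series": [[[0,0,0.05,0,0,0,0.15],[0,0,0.1,0,0,0,0.15],[0,0,0.1,0,0,0,0.15]]]}'
```

```text
time: 35.75
tool_pos: [536.9, -9.2, 62.5]
tcp_rot: [180.0, -0.0, 21.3]
ft_force: [-1.8, -0.6, 10.5]
finger_gap: 23.9
grip_force: 79.7
```

```bash
python3 -m handwheel '{"series": [[[0,0,0.05,0,0,0,0.15],[0,0,0.1,0,0,0,0.15],[0,0,0.1,0,0,0,0.15],[0,0,0.1,0,0,0,0.15]]]}'
```

```text
time: 36.25
tool_pos: [537.0, -9.1, 61.9]
tcp_rot: [180.0, -0.0, 21.3]
ft_force: [-2.4, 0.5, 13.6]
finger_gap: 24.3
grip_force: 80.1
```

```bash
python3 -m handwheel '{"series": [[[0,0,0.04,0,0,0,0.15],[0,0,0.07,0,0,0,0.15],[0,0,0.07,0,0,0,0.15],[0,0,0.07,0,0,0,0.15]]]}'
```

```text
time: 36.75
tool_pos: [537.1, -9.2, 61.6]
tcp_rot: [180.0, -0.0, 21.3]
ft_force: [-4.0, -0.3, 17.1]
finger_gap: 24.1
grip_force: 80.3
```

```bash
python3 -m handwheel '{"series": [[[0,0,0,0,0,0,0.15],[0,0,0,0,0,0,0.15],[0,0,0,0,0,0,0.15],[0,0,0,0,0,0,0.15],[0,0,0,0,0,0,0.15]]]}'; python3 -c "
from bench import status; print(status.sense()['ft_force'])"
```

```text
time: 37.38
tool_pos: [537.1, -9.2, 61.6]
tcp_rot: [180.0, -0.0, 21.3]
ft_force: [-4.4, 0.7, 16.6]
finger_gap: 24.3
grip_force: 80.3
[-4.37475756  0.74201946 16.60255587]
```

```bash
python3 -m handwheel '{"series": [[[0,0,-0.1,0,0,0,0.15],[0,0,-0.2,0,0,0,0.15],[0,0,-0.3,0,0,0,0.15],[0,0,-0.38,0,0,0,0.15],[0,0,-0.38,0,0,0,0.15]]]}'
```

```text
time: 38.0
tool_pos: [536.3, -9.1, 63.4]
tcp_rot: [-180.0, 0.0, 21.3]
ft_force: [0.1, -1.2, 0.7]
finger_gap: 24.0
grip_force: 78.8
```

Force is near zero, so I'll release slowly and back out.

```bash
python3 -m handwheel '{"series": [[[0,0,0,0,0,0,0.3],[0,0,0,0,0,0,0.4],[0,0,0,0,0,0,0.6],[0,0,0,0,0,0,0.6],[0,0,0,0,0,0,0.6]]]}'
python3 -m handwheel '{"series": [[[0,0,-2,0,0,0,0.6],[0,0,-5,0,0,0,0.6],[0,0,-9,0,0,0,0.6],[0,0,-13,0,0,0,0.6],[0,0,-15,0,0,0,0.6],[0,0,-15,0,0,0,0.6],[0,0,-15,0,0,0,0.6],[0,0,-15,0,0,0,0.6]]]}'
python3 snap.py z1; python3 - <<'E'
from h import *; from bench import eyes
t=eyes.snapshot("side"); cv2.imwrite("pics/z2.png",np.hstack([cv2.imread("pics/z1.png")[60:360,120:520],cv2.resize(t["img"][180:330,240:440,::-1],(400,300))]))
E
```

```text
time: 38.62
tool_pos: [536.7, -9.2, 63.9]
tcp_rot: [-180.0, 0.0, 21.3]
ft_force: [0.1, -0.3, -0.4]
finger_gap: 51.1
grip_force: 0.0
time: 39.62
tool_pos: [535.7, -9.1, 211.7]
tcp_rot: [-179.9, 0.2, 21.3]
ft_force: [0.6, 0.5, -0.3]
finger_gap: 51.2
grip_force: 0.0
[535.66  -9.09 211.74] [-179.91    0.18   21.3 ]
```

View pics/z2.png

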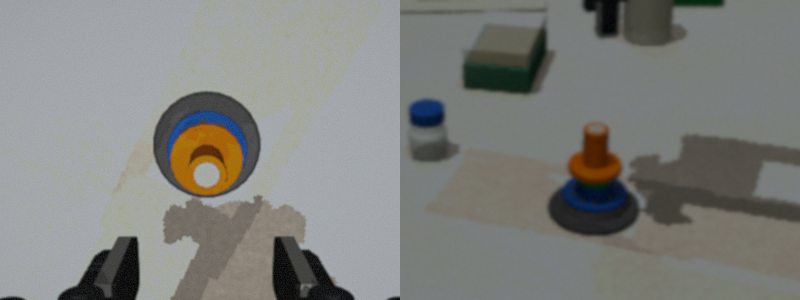

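z2 shows the stack upright, flush and centred on the post: cap dot at crop (207,174), stack at side crop column 595. The gripper is clear of it.

```bash
python3 -c "
from bench import r; print(r.hand_in())"
```

```text
the job is handed in; nothing more can be done
None
```

I assembled and pressed the filter holder, holding it on the sprung ledge for about half a second at 16.6–17.1 N by the wrist sensor. I then let go with the layers looking flush and centred, and handed the job in at about 40 s; no verdict was returned.

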